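# Set up the hand beveller for dressing

### The job

Get the hand beveller ready for dressing: turn its grinding wheel by the rim until the yellow mark faces the red pointer, and lay every dressing stone from the drying board in the nest of its own outline in the wooden tray, glazed dark face down, flat on the bottom. The stones stand on edge; the board's far edge serves as a step to tip them over onto the dark face. Leave the other things on the bench where they are.

Things in the scene. Friction and masses are not known exactly. Their poses are not given: they have to be found in the camera images.
- drying_board: pale wooden drying board, a slab 140 mm (its x) by 330 mm (its y), 25 mm thick, fixed on the bench. Origin: centre of its underside. A batten 14 mm wide and 12 mm high lies along each end, stopping 40 mm short of the far edge. The far long edge (+x) drops 25 mm to the clear bench: a stone pushed slowly over this step tips a quarter turn, onto the face that leads.
- stone_white: white dressing stone, plain rectangular block 66 x 40 x 26 mm, 160 g (+-30 %). One broad face is glazed dark grey. Origin: its centre; x along the length, y across the 40 mm width, +z out of the fresh broad face, -z out of the dark one. Starts standing on a 26 mm side (y upright) on the board, dark face to the left or right, turned up to 30 degrees. May be absent.
- stone_green: green dressing stone, both ends rounded (radius 20), 66 x 40 x 26 mm, 150 g (+-30 %). One broad face is glazed dark grey. Origin: its centre; x along the length, y across the 40 mm width, +z out of the fresh broad face, -z out of the dark one. Starts standing on a 26 mm side (y upright) on the board, dark face to the left or right, turned up to 30 degrees. May be absent.
- stone_pink: pink dressing stone, shorter rectangular block 52 x 40 x 26 mm, 130 g (+-30 %). One broad face is glazed dark grey. Origin: its centre; x along the length, y across the 40 mm width, +z out of the fresh broad face, -z out of the dark one. Starts standing on a 26 mm side (y upright) on the board, dark face to the left or right, turned up to 30 degrees. May be absent.
- stone_brown: brown dressing stone, square block 40 x 40 x 26 mm, 100 g (+-30 %). One broad face is glazed dark grey. Origin: its centre; x along the length, y across the 40 mm width, +z out of the fresh broad face, -z out of the dark one. Starts standing on a 26 mm side (y upright) on the board, dark face to the left or right, turned up to 30 degrees. May be absent.
- nest_white (a point): centre of the floor of the white stone's nest: a 74 x 48 mm rectangle, long way along y, 10 mm deep, 4 mm play all round, cloth floor 6 mm above the bench; a stone in it stands 16 mm proud. Axes: the tray's. The fixed wooden tray is 144 (x) by 196 (y) by 16 mm high; its nests, 76 mm apart in x and 102 in y, lie evenly about its middle.
- nest_green (a point): centre of the floor of the green stone's nest: a 74 x 48 mm with rounded ends, long way along y, 10 mm deep, 4 mm play all round, cloth floor 6 mm above the bench; a stone in it stands 16 mm proud. Axes: the tray's. The fixed wooden tray is 144 (x) by 196 (y) by 16 mm high; its nests, 76 mm apart in x and 102 in y, lie evenly about its middle.
- nest_pink (a point): centre of the floor of the pink stone's nest: a 60 x 48 mm rectangle, long way along y, 10 mm deep, 4 mm play all round, cloth floor 6 mm above the bench; a stone in it stands 16 mm proud. Axes: the tray's. The fixed wooden tray is 144 (x) by 196 (y) by 16 mm high; its nests, 76 mm apart in x and 102 in y, lie evenly about its middle.
- nest_brown (a point): centre of the floor of the brown stone's nest: a 48 x 48 mm square, long way along y, 10 mm deep, 4 mm play all round, cloth floor 6 mm above the bench; a stone in it stands 16 mm proud. Axes: the tray's. The fixed wooden tray is 144 (x) by 196 (y) by 16 mm high; its nests, 76 mm apart in x and 102 in y, lie evenly about its middle.
- wheel_centre (a point): on the upright axis of the beveller's grinding wheel, in its top face, 124 mm above the bench. Wheel: diameter 64, 26 mm thick, turns endlessly with light drag (0.06 N m), stays where left; a 20 mm nut stands 10 mm above its middle. Fixed white housing, centred on it, 180 x 170 mm, 75 mm high; round pan 160 mm across, up to 93 mm high; nothing else near the rim. The pointer is on the -x side.
- wheel_mark (a point): outer end of the yellow line engraved in the wheel's top face, 30 mm from its axis; turns with the wheel.
- pointer (a point): fixed: the spot at the wheel's edge, 30 mm from the axis and level with its top face, at which the red pointer on the pan aims (the pointer itself lies lower, its top 94 mm above the bench, its tip 32 mm from the axis). The mark faces the pointer when wheel_mark is here.
- coolant_bottle: white bottle with a blue cap, 48 mm diameter, 120 mm tall, standing; origin: centre of its base. To be left alone.
- spectacle_case: closed blue spectacle case 155 x 58 x 42 mm, origin: centre of its underside. To be left alone.
- loupe: black loupe 38 mm across, 30 mm tall, origin: centre of its underside. To be left alone.
- screwdriver: red-handled screwdriver 150 mm long, lying; to be left alone.
- spectacles: pair of folded spectacles standing on their rims, 120 mm wide, 40 mm tall; origin: centre of the underside. To be left alone.
Mind the look-alikes: they are no part of the job. What is meant by the stone_white is not orange, and is the larger of those in its own colour.

How it is judged:
At the end, for the whole second after the job is handed in: The wheel's mark is within 3 mm (about 6 degrees) of the pointer's spot; every stone present lies in the nest of its own colour and outline: centre within 7.5 mm of the nest's centre, on the floor (centre less than 16.5 mm above it), dark face down within 0.1 rad, at rest (distance between wheel_mark and pointer below 0.003 m and horizontal distance between stone_white and nest_white below 0.0075 m and z of stone_white in the frame of nest_white below 0.0165 m and angle between each of stone_white, stone_green, stone_pink, stone_brown's own z axis and vertical below 0.1 rad and linear speed of each of stone_white, stone_green, stone_pink, stone_brown below 0.02 m/s and horizontal distance between stone_green and nest_green below 0.0075 m and z of stone_green in the frame of nest_green below 0.0165 m and horizontal distance between stone_pink and nest_pink below 0.0075 m and z of stone_pink in the frame of nest_pink below 0.0165 m and horizontal distance between stone_brown and nest_brown below 0.0075 m and z of stone_brown in the frame of nest_brown below 0.0165 m); the robot touches nothing.
It fails at once if the bottle, case, loupe, screwdriver or spectacles are shifted by more than 3 cm, or the bottle is tipped over (distance of any of coolant_bottle, spectacle_case, loupe, screwdriver, spectacles from where it was at the start of the episode above 0.03 m or angle between coolant_bottle's own z axis and vertical above 0.6 rad).
It fails at once if a stone falls from the bench (height (world z) of any of stone_white, stone_green, stone_pink, stone_brown below -0.05 m).
Of stone_white, stone_green, stone_pink, stone_brown only 2 to 4 are there at a start; the rules pass over those that are not, and their reading is None.
At some moment in a run one of stone_white, stone_green, stone_pink, stone_brown may be knocked a few centimetres aside while the robot is not near it.
It also fails if it takes over 210 s, if anything falls off the work surface, if the arm or the gripper's body presses on something with over 40 N, if the wrist force passes 120 N, or if a joint passes its speed limit or range.

### The arm

A 6-joint arm with a two-finger parallel gripper is mounted at the origin on the work surface. World frame = base frame: x ahead of the robot, y to its left, z up, the work surface at z = 0. Lengths are in m, angles in rad, forces in N, time in s.
With the tool pointing down it reaches from about 0.4 to 0.825 m from the base axis. Payload 7 kg.
Tool frame: the origin (TCP) lies between the finger pads; the fingertips stand 25 mm ahead of it and the grasp point (between the pads) lies 6 mm ahead of it (arm.nose_length is the distance from the TCP to the fingertips, in m); z points along the fingers, y is the direction in which the jaws open and shut (so a half turn about z gives the same grasp; the last joint's range is limited). The gripper opens to 88 mm and grips with 3 to 60 N. Pads are 19 mm wide; open, the fingers measure 130 mm over their backs; the gripper's body (78 mm by 193 mm) begins 47 mm behind the grasp point.
Start: joints at [1.434, 0.359, 0.012, 0, -1.224, -0.288], TCP at [0.278, 0.615, 0.252] pointing down, gripper open.
Joint ranges: [-3.07, 3.07], [-1.43, 2.12], [-1.02, 1.25], [-3.03, 1.67], [-3.05, -0], [-3.03, 3.03]. Speed limits (rad/s): [2.39, 2.39, 3.01, 3.14, 3.14, 3.14].

### API

Orientations are given as a rotation vector (axis times angle).
In Python, from plant import arm, cams gives the robot as it stands. The module is installed in compiled form; this text tells all that it offers.
- The arm moves only by the tool apply_moves, never from a script. Its argument "targets" is text: rows parted by semicolons, each of 5 numbers parted by spaces: the shift along the tool's x, y, z in m, then the turn about the tool's z in degrees, then the opening, from 0 (shut) to 1 (fully open). A call has 1 to 20 rows; each row is the pose to reach, as a shift and turn from the pose measured when the call began, along the tool's axes at that moment; what a row does not reach only later rows make up. A row lasts 1/10 s, in which the tool goes at most 50 mm and 8.59 degrees, less where a joint would pass 70% of its speed; a pose out of reach is approached as far as the arm can. A call with a gripper value outside its range is refused whole. The fingers move at their own pace and stop on an object; "force" is the grip in N (left out, the last holds). Time passes only in rows, so rows that repeat a pose let the fingers close. It gives the time, the measured TCP pose, the force and the opening at its end, in the units of the state.
- arm.read_state(): the state, without advancing time (a new reading comes with each control period).
- cams.grab_frame(name): name is "side" or "top" or "wrist"; returns a dict with "pixels" (400x640x3 uint8, blue, green, red), "z_map" (400x640 float32, m along the optical axis (not along the pixel's ray), 0 where there is no reading), "camera_matrix" (3x3 intrinsics, pixels), "xyz" and "attitude" of the camera in the world; the wrist camera has in their place "mount" (4x4, takes a point from camera to tool coordinates, whose origin is the TCP and whose axes are the flange's). Camera axes: x right, y down, z forward; pixel columns grow to the right and rows downward; lengths in m; the calibration is good to about 2 mm. A picture is of the moment at which its call begins: read the wrist's pose just before it.
- arm.close_job(): hands the job in, once; it reports no verdict.
The state is a dict: "t": time; "qpos": joint angles; "joint_vel": joint speeds; "tau": joint torques, N m; "ee_pos": TCP position; "ee_rot": TCP orientation; "contact_force": force on the tool from outside, world axes, zero at the start; "moment": the same for the moment, N m; "grip_width": finger opening in m.
Only numpy, scipy, OpenCV 4.12 (cv2) and the standard library are available. Lean on these libraries where they do the work, as an engineer would, in place of code of your own. Each camera call takes 0.05 s, during which the arm holds its last target. There are 200 camera calls.

## Working session

There is one attempt and no reset: what is moved stays moved. The work goes in short steps, Python scripts to look and compute and a tool call to move; the robot and the scene stay as the last step left them, time stands still between calls to the robot, and variables do not carry over. Pictures are saved under pics/ and viewed, on a budget of 14 in all, crops included, one or two more only if the job needs it, and the job is handed in when it is done.

Besides the shell and the picture viewer there is one more tool, called after "Emit:" in YAML: its name, and indented under it one key for each argument. apply_moves: Moves the arm, as the interface text tells. Its arguments: {"type":"object","properties":{"targets":{"type":"string"},"force":{"type":"number"}},"required":["targets"]}

```bash
mkdir -p pics; cat > h.py <<'E'
import numpy as np,cv2
from scipy.spatial.transform import Rotation as R
from plant import arm,cams
def grab(n):
    s=arm.read_state(); f=cams.grab_frame(n)
    if 'mount' in f:
        T=np.eye(4);T[:3,:3]=R.from_rotvec(s['ee_rot']).as_matrix();T[:3,3]=s['ee_pos']
        M=T@np.array(f['mount'])
    else:
        M=np.eye(4);a=np.array(f['attitude'])
        M[:3,:3]=a if a.shape==(3,3) else R.from_rotvec(a).as_matrix();M[:3,3]=f['xyz']
    K=np.array(f['camera_matrix']);z=f['z_map'];v,u=np.mgrid[:400,:640]
    P=np.stack([(u-K[0,2])/K[0,0]*z,(v-K[1,2])/K[1,1]*z,z],-1)@M[:3,:3].T+M[:3,3]
    P[z==0]=np.nan
    return f['pixels'],P,M,K,s
def rect(img,P,x0,x1,y0,y1,n,sc=1000):
    pass
E
python3 - <<'E'
from h import *
for n in ['top','side','wrist']:
    p,P,M,K,s=grab(n); cv2.imwrite(f'pics/{n}0.png',p); np.savez(f'{n}0.npz',p=p,P=P,M=M,K=K); print(n,M.round(3).tolist(),K.tolist())
print(s)
E
```

```text
top [[0.013, -0.99, 0.143, 0.332], [-1.0, -0.011, 0.019, 0.055], [-0.017, -0.143, -0.99, 1.538], [0.0, 0.0, 0.0, 1.0]] [[415.762086581126, 0.0, 319.6649261620378], [0.0, 415.762086581126, 200.80220047631724], [0.0, 0.0, 1.0]]
side [[0.839, -0.398, 0.371, 0.095], [-0.544, -0.625, 0.56, -0.614], [0.009, -0.672, -0.741, 0.993], [0.0, 0.0, 0.0, 1.0]] [[387.9569678131988, 0.0, 316.29530402459704], [0.0, 387.9569678131988, 197.74419427638614], [0.0, 0.0, 1.0]]
wrist [[-0.412, -0.875, -0.256, 0.347], [-0.911, 0.395, 0.115, 0.584], [0.0, 0.281, -0.96, 0.384], [0.0, 0.0, 0.0, 1.0]] [[287.6436302860052, 0.0, 321.2366216243295], [0.0, 287.6436302860052, 198.0900161859112], [0.0, 0.0, 1.0]]
{'t': 0.1, 'qpos': array([ 1.43413569e+00,  3.59342598e-01,  1.11419532e-02, -3.26502212e-04,
       -1.22413447e+00, -2.88080829e-01]), 'joint_vel': array([-0.00029605, -0.00227273,  0.00239965,  0.00236483,  0.00102006,
        0.00157744]), 'tau': array([-1.14329541e-03, -5.84162951e+01,  2.93750614e+01,  7.01556936e+00,
        1.01470639e-02, -5.30965804e-05]), 'ee_pos': array([0.27801772, 0.61462647, 0.25069174]), 'ee_rot': array([ 3.06945410e+00, -6.62020793e-01, -2.97869614e-04]), 'contact_force': array([-0.5270551 , -0.02817588, -0.3037107 ]), 'moment': array([ 0.0173034 , -0.01817793,  0.02241729]), 'grip_width': 0.08789377055822219}
```

View pics/top0.png

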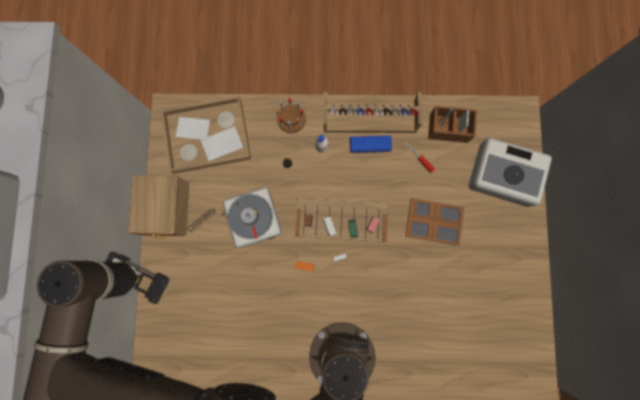

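View pics/side0.png

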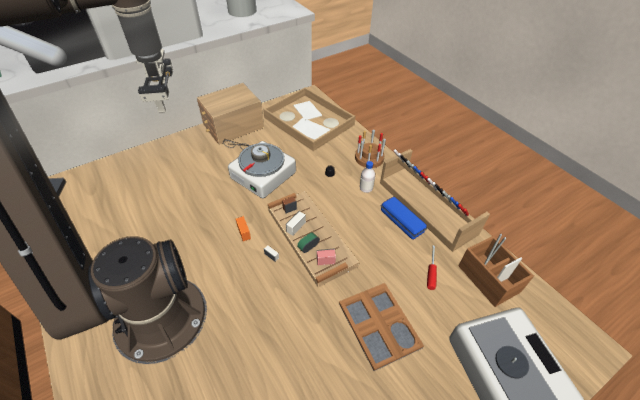

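Top view: stones stand on the board, brown at (308,220), white (330,227), green (353,228) and pink (373,225). The look-alikes lie on the bench: an orange block at (305,267) and a small white one at (340,257). The wheel is at (250,216) and the tray at (435,221). I'll measure these roughly, then go near with the wrist camera.

```bash
python3 - <<'E'
from h import *
d=np.load('top0.npz');P=d['P']
for n,(u,v) in dict(brown=(308,220),white=(330,226),green=(353,228),pink=(373,224),wheel=(249,215),orange=(305,267),sw=(340,257),bl=(297,222),br=(385,222),tray=(435,221),bott=(322,143),case=(370,145),loupe=(287,163),rim1=(265,230),t1=(409,200),t2=(463,205),t3=(461,244),t4=(406,240)).items(): print(n,P[v,u].round(3))
E
```

```text
brown [0.476 0.124 0.062]
white [0.455 0.045 0.068]
green [ 0.45  -0.036  0.063]
pink [ 0.465 -0.107  0.064]
wheel [0.485 0.323 0.13 ]
orange [0.311 0.133 0.043]
sw [0.348 0.008 0.028]
bl [0.471 0.165 0.038]
br [ 0.475 -0.153  0.04 ]
tray [ 0.483 -0.338  0.017]
bott [0.752 0.077 0.091]
case [ 0.761 -0.1    0.038]
loupe [0.692 0.207 0.029]
rim1 [0.437 0.272 0.093]
t1 [ 0.562 -0.248 -0.001]
t2 [ 0.545 -0.448 -0.   ]
t3 [ 0.401 -0.434  0.004]
t4 [ 0.413 -0.235 -0.001]
```

Emit:
apply_moves:
  targets: "0.309 0.181 -0.05 -24.3 1;0.309 0.181 -0.05 -24.3 1;0.309 0.181 -0.05 -24.3 1;0.309 0.181 -0.05 -24.3 1;0.309 0.181 -0.05 -24.3 1;0.309 0.181 -0.05 -24.3 1;0.309 0.181 -0.05 -24.3 1;0.309 0.181 -0.05 -24.3 1;0.309 0.181 -0.05 -24.3 1;0.309 0.181 -0.05 -24.3 1;0.309 0.181 -0.05 -24.3 1"

```text
t: 1.25
ee_pos: [0.4843, 0.3233, 0.3006]
ee_rot: [3.14, 0.0, -0.002]
contact_force: [1.4, 0.4, 0.7]
grip_width: 0.0879
```

```bash
cat >> h.py <<'E'
def yaw(s):
    m=R.from_rotvec(s['ee_rot']).as_matrix(); return np.degrees(np.arctan2(m[1,0],m[0,0]))
def go(x,y,z,yw=None):
    "shift/turn for a world TCP target"
    s=arm.read_state();m=R.from_rotvec(s['ee_rot']).as_matrix()
    d=m.T@(np.array([x,y,z])-s['ee_pos']); t=0 if yw is None else -((yw-yaw(s)+180)%360-180)
    print('move',d.round(4),'turn',round(t,1),'q6',s['qpos'][5].round(2),'->',(s['qpos'][5]-np.radians(t)).round(2),'yaw',yaw(s).round(1))
E
python3 - <<'E'
from h import *
p,P,M,K,s=grab('wrist');np.savez('w1.npz',p=p,P=P,M=M,K=K);print(s['ee_pos'],yaw(s))
z=P[...,2]
hsv=cv2.cvtColor(p,cv2.COLOR_BGR2HSV)
yel=(hsv[...,0]>20)&(hsv[...,0]<35)&(hsv[...,1]>120)&(z>.1)
print('yellow',yel.sum(),np.nanmean(P[yel],0), P[yel][:3])
top=(z>.119)&(z<.129); vu=np.argwhere(top)
(c,r)=cv2.minEnclosingCircle(P[top][:,:2].astype(np.float32)); print('wheel',c,r,np.nanmedian(z[top]))
red=((hsv[...,0]<8)|(hsv[...,0]>172))&(hsv[...,1]>150)&(z>.08); print('red',red.sum(),np.nanmean(P[red],0),P[red][:,0].max())
cv2.imwrite('pics/w1.png',p)
E
```

```text
[0.48434694 0.32333396 0.3006143 ] 0.016097674342246616
yellow 510 [0.5047874  0.28771839 0.3372915 ] [[0.4988967  0.30293359 0.12409949]
 [0.49894208 0.30185745 0.12432418]
 [0.4992336  0.30087435 0.12579858]]
wheel (0.46010151505470276, 0.5008730888366699) 0.20482982695102692 0.12462942287242579
red 196 [0.42652062 0.31015209 0.09388776] 0.45642885496044533
```

View pics/w1.png

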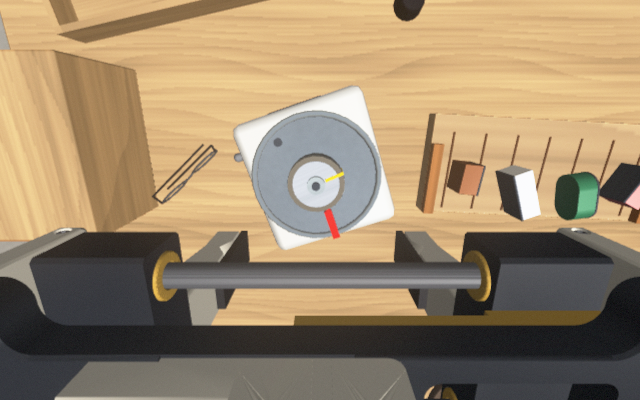

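The wheel is at (317,182), its yellow mark points right, ending at (343,175), and the red pointer is at (330,222).

```bash
cat >> h.py <<'E'
def wheel(p,P):
    z=P[...,2]; loc=np.hypot(P[...,0]-.485,P[...,1]-.325)<.07
    hsv=cv2.cvtColor(p,cv2.COLOR_BGR2HSV)
    top=loc&(z>.117)&(z<.140); c,r=cv2.minEnclosingCircle(P[top][:,:2].astype(np.float32)); c=np.array(c)
    y=P[loc&(hsv[...,0]>20)&(hsv[...,0]<35)&(hsv[...,1]>120)&(z>.11)]
    e=y[np.argsort(-np.hypot(*(y[:,:2]-c).T))[:4]].mean(0)
    red=((hsv[...,0]<8)|(hsv[...,0]>172))&(hsv[...,1]>150)&(z>.08)&loc;q=P[red]
    A=lambda v:np.degrees(np.arctan2(v[1],v[0])).round(1)
    vx=cv2.fitLine(q[:,:2].astype(np.float32),2,0,.01,.01).ravel()
    print('centre',c,'r',r,'z',np.median(z[top]),'mark',e,len(y),'ang',A(y.mean(0)[:2]-c),A(e[:2]-c),'ptr',A(q.mean(0)[:2]-c),'redaxis',A(vx),'diff to turn (ccw)',A(q.mean(0)[:2]-c)-A(y.mean(0)[:2]-c))
E
python3 - <<'E'
from h import *
d=np.load('w1.npz');wheel(d['p'],d['P'])
E
```

```text
centre [0.4846051 0.328971 ] r 0.032267168164253235 z 0.1246290224833603 mark [0.5070318  0.25896271 0.36885205] 440 ang -61.0 -72.2 ptr -162.1 redaxis 17.1 diff to turn (ccw) -101.1
```

```bash
sed -i 's/(z>.11)\]/(z>.11)\&(z<.14)]/' h.py
python3 - <<'E'
from h import *
d=np.load('w1.npz');wheel(d['p'],d['P']);go(.4846,.329,.129,-10)
E
```

```text
centre [0.4846051 0.328971 ] r 0.032267168164253235 z 0.1246290224833603 mark [0.49803046 0.30026908 0.12530259] 60 ang -64.5 -64.9 ptr -162.1 redaxis 17.1 diff to turn (ccw) -97.6
move [ 0.0005 -0.0058  0.1717] turn 10.0 q6 0.65 -> 0.47 yaw 0.0
```

Emit:
apply_moves:
  targets: "0 -0.0058 0.1 0 1;0 -0.0058 0.1 0 1;0 -0.0058 0.1 0 1;0 -0.0058 0.172 0 1;0 -0.0058 0.172 0 1;0 -0.0058 0.172 0 1;0 -0.0058 0.172 0 0.68;0 -0.0058 0.172 0 0.68;0 -0.0058 0.172 0 0.68;0 -0.0058 0.172 0 0.68;0 -0.0058 0.172 0 0.68;0 -0.0058 0.172 0 0.68"
  force: 15

```text
t: 2.5
ee_pos: [0.4847, 0.3294, 0.1304]
ee_rot: [3.141, 0.002, 0.001]
contact_force: [-1.8, -0.4, 7.7]
grip_width: 0.0637
```

Emit:
apply_moves:
  targets: "0 0 0 8 0.68;0 0 0 16 0.68;0 0 0 24 0.68;0 0 0 32 0.68;0 0 0 40 0.68;0 0 0 48 0.68;0 0 0 56 0.68;0 0 0 64 0.68;0 0 0 72 0.68;0 0 0 80 0.68;0 0 0 88 0.68;0 0 0 94 0.68;0 0 0 97.6 0.68;0 0 0 97.6 0.68;0 0 0 97.6 0.68;0 0 0 97.6 0.68"

```text
t: 4.1
ee_pos: [0.4855, 0.3301, 0.1305]
ee_rot: [-2.069, 2.361, -0.001]
contact_force: [5.2, 3.0, -6.5]
grip_width: 0.0633
```

Emit:
apply_moves:
  targets: "0 0 0 0 1;0 0 0 0 1;0 0 0 0 1;0 0 0 0 1;0 0 0 0 1;0 0 -0.1 0 1;0 0 -0.1 0 1;0 0 -0.17 0 1;0 0 -0.17 0 1;0 0 -0.17 0 1;0 0 -0.17 0 1"

```text
t: 5.2
ee_pos: [0.4849, 0.3298, 0.3005]
ee_rot: [-2.068, 2.361, 0.0]
contact_force: [-0.5, -0.8, -0.1]
grip_width: 0.0877
```

```bash
python3 - <<'E'
from h import *
p,P,M,K,s=grab('wrist');print(s['t'],s['contact_force']);wheel(p,P);cv2.imwrite('pics/w2.png',p)
go(.44,.0,.30,-90)
E
```

```text
5.2 [-0.46202758 -0.80691501 -0.13747444]
centre [0.48436576 0.32990417] r 0.03225568309426308 z 0.12476602151651395 mark [0.4543975  0.32041608 0.12205147] 60 ang -163.1 -162.4 ptr -161.1 redaxis 18.1 diff to turn (ccw) 2.0
move [ 0.3326  0.0009 -0.0007] turn -7.6 q6 -1.06 -> -0.93 yaw -97.6
```

```bash
python3 - <<'E'
from h import *
go(.46,-.03,.28,0)
E
```

```text
move [ 0.3597 -0.0229  0.0193] turn -97.6 q6 -1.06 -> 0.64 yaw -97.6
```

Emit:
apply_moves:
  targets: "0.36 -0.023 0.019 -97.6 1;0.36 -0.023 0.019 -97.6 1;0.36 -0.023 0.019 -97.6 1;0.36 -0.023 0.019 -97.6 1;0.36 -0.023 0.019 -97.6 1;0.36 -0.023 0.019 -97.6 1;0.36 -0.023 0.019 -97.6 1;0.36 -0.023 0.019 -97.6 1;0.36 -0.023 0.019 -97.6 1;0.36 -0.023 0.019 -97.6 1;0.36 -0.023 0.019 -97.6 1;0.36 -0.023 0.019 -97.6 1;0.36 -0.023 0.019 -97.6 1;0.36 -0.023 0.019 -97.6 1"

```text
t: 6.65
ee_pos: [0.4597, -0.0304, 0.2793]
ee_rot: [-3.141, 0.004, 0.001]
contact_force: [-0.3, -0.5, -0.1]
grip_width: 0.0876
```

```bash
cat >> h.py <<'E'
def ortho(p,P,x0,x1,y0,y1,sc=1600):
    "top-down map: rows = -x, cols = -y"
    H,W=int((x1-x0)*sc),int((y1-y0)*sc);I=np.zeros((H,W,3),np.uint8);Z=np.full((H,W),-1.)
    big=cv2.resize(p,None,fx=4,fy=4);B=cv2.resize(P.astype(np.float32),None,fx=4,fy=4).reshape(-1,3);C=big.reshape(-1,3)
    k=np.isfinite(B).all(1)&(B[:,2]<.08);B=B[k];C=C[k]
    r=((x1-B[:,0])*sc).astype(int);c=((y1-B[:,1])*sc).astype(int);k=(r>=0)&(r<H)&(c>=0)&(c<W);r,c,B,C=r[k],c[k],B[k],C[k]
    o=np.argsort(B[:,2]);I[r[o],c[o]]=C[o];Z[r[o],c[o]]=B[o,2];return I,Z
E
python3 - <<'E'
from h import *
p,P,M,K,s=grab('wrist');np.savez('w3.npz',p=p,P=P,M=M,K=K)
I,Z=ortho(p,P,.38,.58,-.46,.2,1200)
cv2.imwrite('pics/w3.png',np.vstack([cv2.copyMakeBorder(I,0,0,0,0,cv2.BORDER_CONSTANT),cv2.resize(p[:270],(I.shape[1],int(270*I.shape[1]/640)))]));print(I.shape,s['ee_pos'])
E
```

```text
(239, 792, 3) [ 0.45968085 -0.03041347  0.27927043]
```

View pics/w3.png

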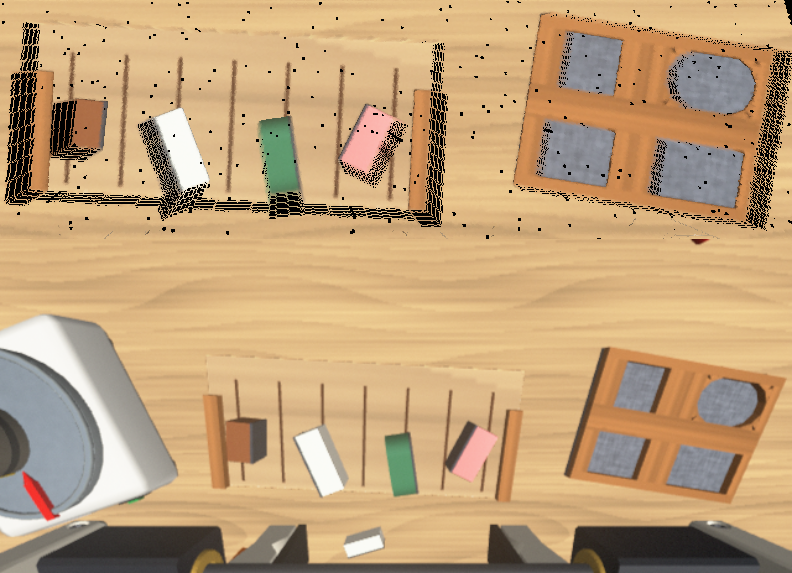

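The ortho map (upper half) shows brown (90,127), white (180,150), green (280,155) and pink (370,135). In the tray the nests are brown (590,65), green round (712,83), pink (577,153) and white (697,172). Next I'll do one close crop of the stones from three views to check the choice and find the dark faces.

```bash
python3 - <<'E'
from h import *
a=np.load('w1.npz')['p'][125:230,420:640];b=np.load('w3.npz')['p'][110:215,160:425];c=np.load('side0.npz')['p'][185:290,225:370]
f=lambda i,w:cv2.resize(i,(w,int(i.shape[0]*w/i.shape[1])),interpolation=cv2.INTER_CUBIC)
A,B,C=f(a,400),f(b,790),f(c,390)
h=min(len(A),len(C));I=np.vstack([np.hstack([A[:h],C[:h]]),B[:300]]);cv2.imwrite('pics/c4.png',I);print(I.shape)
E
```

```text
(490, 790, 3)
```

View pics/c4.png

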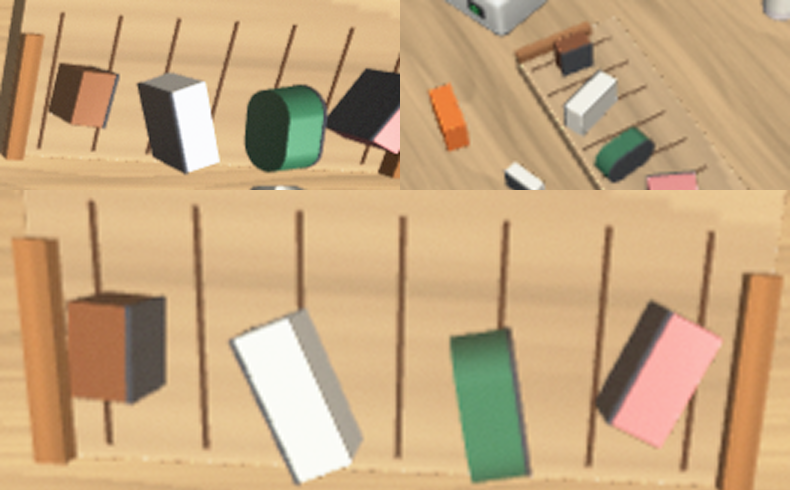

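Dark faces: brown right (−y), white left (+y), green right (−y) and pink left (+y). The orange block and the small white one stay off the board. Next are exact poses.

```bash
cat >> h.py <<'E'
def blobs(P,z0,z1,lim,amin=3e-4):
    "rects of points with z in range inside lim=(x0,x1,y0,y1)"
    sc=1000;x0,x1,y0,y1=lim
    k=(P[...,2]>z0)&(P[...,2]<z1)&(P[...,0]>x0)&(P[...,0]<x1)&(P[...,1]>y0)&(P[...,1]<y1)
    n,l,st,_=cv2.connectedComponentsWithStats(k.astype(np.uint8));out=[]
    for i in range(1,n):
        if st[i,4]<60: continue
        q=P[l==i][:,:2]; c,wh,a=cv2.minAreaRect((q*1000).astype(np.float32))
        if wh[0]<wh[1]: a-=90;wh=wh[::-1]
        out.append((np.round(c,1),np.round(wh,1),round((a+90)%180-90,1),st[i,4],np.round(1000*np.median(P[l==i][:,2]),1)))
    return out
E
python3 - <<'E'
from h import *
d=np.load('w3.npz');P=d['P']
for b in blobs(P,.059,.071,(.38,.58,-.2,.2)): print('stone',b)
for b in blobs(P,.010,.022,(.36,.62,-.5,-.2)): print('tray',b)
for b in blobs(P,.019,.030,(.36,.62,-.2,.2)): print('board',b)
for b in blobs(P,.002,.0095,(.38,.6,-.46,-.22)): print('nest',b)
E
```

```text
stone (array([476.4, 125.4]), array([40.3, 26.6]), -6.4, np.int32(765), np.float64(65.2))
stone (array([ 464.2, -105.4]), array([52.3, 26.9]), -26.4, np.int32(924), np.float64(64.8))
stone (array([454.8,  48.8]), array([66.6, 27. ]), 20.6, np.int32(1177), np.float64(65.1))
stone (array([449.2, -34.2]), array([55.6, 26.3]), 8.4, np.int32(882), np.float64(64.5))
tray (array([ 481. , -337.1]), array([199.2, 144.5]), 80.7, np.int32(9588), np.float64(15.4))
board (array([482.3,   6.3]), array([330.1, 140.6]), 87.0, np.int32(19647), np.float64(25.1))
nest (array([ 497., -240.]), array([143. ,   2.7]), -9.7, np.int32(290), np.float64(5.4))
nest (array([ 526.5, -295.5]), array([47.8, 44.4]), -9.0, np.int32(1197), np.float64(5.5))
nest (array([ 509.7, -397.9]), array([68.5, 47.9]), 80.6, np.int32(1568), np.float64(5.4))
nest (array([ 450.8, -283.6]), array([55.9, 47.6]), 80.5, np.int32(1299), np.float64(5.6))
nest (array([ 434.2, -384.9]), array([70.6, 47.7]), 80.9, np.int32(1548), np.float64(5.5))
```

```bash
python3 - <<'E'
from h import *
go(.4548,.0488,.12,-69.4)
go(.4548,.0488,.056,-69.4)
E
```

```text
move [-0.0051 -0.0791  0.1595] turn 69.3 q6 1.21 -> -0.0 yaw -0.1
move [-0.0051 -0.0791  0.2235] turn 69.3 q6 1.21 -> -0.0 yaw -0.1
```

Emit:
apply_moves:
  targets: "-0.0051 -0.0791 0.1595 69.3 1;-0.0051 -0.0791 0.1595 69.3 1;-0.0051 -0.0791 0.1595 69.3 1;-0.0051 -0.0791 0.1595 69.3 1;-0.0051 -0.0791 0.1595 69.3 1;-0.0051 -0.0791 0.1595 69.3 1;-0.0051 -0.0791 0.1595 69.3 1;-0.0051 -0.0791 0.1595 69.3 1;-0.0051 -0.0791 0.1595 69.3 1;-0.0051 -0.0791 0.1595 69.3 1;-0.0051 -0.0791 0.1935 69.3 1;-0.0051 -0.0791 0.2235 69.3 1;-0.0051 -0.0791 0.2235 69.3 1;-0.0051 -0.0791 0.2235 69.3 0.7;-0.0051 -0.0791 0.2235 69.3 0.7;-0.0051 -0.0791 0.2235 69.3 0.7;-0.0051 -0.0791 0.2235 69.3 0.7;-0.0051 -0.0791 0.2235 69.3 0.7;-0.0051 -0.0791 0.2235 69.3 0.7;-0.0051 -0.0791 0.2235 69.3 0.7"
  force: 12

```text
t: 8.7
ee_pos: [0.4556, 0.0492, 0.0573]
ee_rot: [-2.581, 1.787, -0.001]
contact_force: [-2.3, 0.6, 7.3]
grip_width: 0.0656
```

```bash
python3 - <<'E'
from h import *
go(.5565,.03,.13,-183)
go(.5565,.03,.057,-183)
E
```

```text
move [ 0.0535 -0.0879 -0.0726] turn 113.6 q6 -0.18 -> -2.16 yaw -69.4
move [ 0.0535 -0.0877  0.0004] turn 113.6 q6 -0.18 -> -2.16 yaw -69.4
```

Emit:
apply_moves:
  targets: "0 0 -0.04 0 0.68;0 0 -0.072 0 0.68;0 0 -0.072 0 0.68;0.0535 -0.0879 -0.072 113.6 0.68;0.0535 -0.0879 -0.072 113.6 0.68;0.0535 -0.0879 -0.072 113.6 0.68;0.0535 -0.0879 -0.072 113.6 0.68;0.0535 -0.0879 -0.072 113.6 0.68;0.0535 -0.0879 -0.072 113.6 0.68;0.0535 -0.0879 -0.072 113.6 0.68;0.0535 -0.0879 -0.072 113.6 0.68;0.0535 -0.0879 -0.072 113.6 0.68;0.0535 -0.0879 -0.072 113.6 0.68;0.0535 -0.0879 -0.072 113.6 0.68;0.0535 -0.0879 -0.072 113.6 0.68;0.0535 -0.0879 -0.072 113.6 0.68;0.0535 -0.0879 -0.072 113.6 0.68;0.0535 -0.0879 -0.072 113.6 0.68;0.0535 -0.0879 -0.072 113.6 0.68;0.0535 -0.0879 -0.072 113.6 0.68"

```text
t: 10.7
ee_pos: [0.5564, 0.03, 0.1293]
ee_rot: [0.08, 3.139, 0.002]
contact_force: [0.1, 0.2, -0.7]
grip_width: 0.0658
```

```bash
python3 - <<'E'
from h import *
s=arm.read_state();print(s['ee_pos'],s['grip_width'])
go(.5565,.03,.057,-183)
E
```

```text
[0.55641666 0.02996276 0.12927031] 0.06578115739854123
move [ 0.     -0.0001  0.0723] turn 0.1 q6 -2.03 -> -2.03 yaw 177.1
```

Emit:
apply_moves:
  targets: "0 0 0.035 0 0.68;0 0 0.055 0 0.68;0 0 0.065 0 0.68;0 0 0.072 0 0.68;0 0 0.072 0 0.68;0 0 0.072 0 0.68;0 0 0.072 0 1;0 0 0.072 0 1;0 0 0.072 0 1;0 0 0.072 0 1;0 0 0.072 0 1;0 0 0.072 0 1;0 0 0.072 0 1;0 0 0.072 0 1;0 0 0.072 0 1;0 0 -0.05 0 1;0 0 -0.1 0 1;0 0 -0.1 0 1;0 0 -0.1 0 1;0 0 -0.1 0 1"

```text
t: 12.7
ee_pos: [0.5581, 0.0303, 0.2337]
ee_rot: [0.079, 3.132, 0.006]
contact_force: [0.0, 0.1, -0.3]
grip_width: 0.0877
```

```bash
python3 - <<'E'
from h import *
p,P,M,K,s=grab('wrist');print(s['t'],s['ee_pos'])
for b in blobs(P,.045,.071,(.38,.62,-.2,.2)): print('standing',b)
for b in blobs(P,.0,.034,(.557,.66,-.2,.2)): print('low',b)
h=cv2.cvtColor(p,cv2.COLOR_BGR2HSV)
for b in blobs(np.where((p.min(-1)>150)[...,None]&(h[...,1]<40)[...,None],P,np.nan),.0,.1,(.4,.66,-.2,.2)): print('white',b)
cv2.imwrite('pics/w5.png',p)
E
```

```text
12.7 [0.55814769 0.03032487 0.23372101]
standing (array([449.8, -33.7]), array([66. , 26.9]), 8.3, np.int32(2035), np.float64(63.9))
standing (array([ 465.1, -104.6]), array([52.4, 27.4]), -26.3, np.int32(1868), np.float64(64.4))
standing (array([477. , 126.2]), array([40.3, 26.7]), -5.7, np.int32(1298), np.float64(64.9))
low (array([608.4,  83.1]), array([233.6, 102.8]), 90.0, np.int32(6506), np.float64(0.8))
low (array([573.6, -92.8]), array([24.1, 17.2]), -13.7, np.int32(76), np.float64(0.5))
low (array([581.3, -55. ]), array([24.8, 20.3]), -82.1, np.int32(87), np.float64(0.4))
low (array([ 581.5, -151.1]), array([32.9, 18.4]), 66.5, np.int32(87), np.float64(0.4))
low (array([ 592.9, -116.4]), array([38.9, 20. ]), -8.9, np.int32(100), np.float64(0.4))
low (array([605.4, -54.7]), array([32.2, 22.3]), 42.4, np.int32(124), np.float64(0.4))
low (array([599.7, -30.9]), array([16.2, 15.3]), 80.4, np.int32(64), np.float64(0.4))
low (array([613.6, -89.9]), array([33.3, 16.6]), -86.6, np.int32(68), np.float64(0.4))
low (array([630.6, -30.1]), array([29.2, 19.4]), -84.5, np.int32(74), np.float64(0.4))
white (array([582.9,  30.1]), array([65. , 39.9]), 86.7, np.int32(1639), np.float64(25.8))
```

View pics/w5.png

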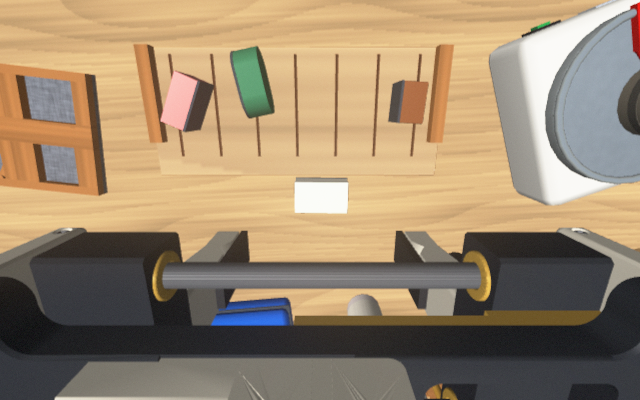

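```bash
python3 - <<'E'
from h import *
go(.5829,.0301,.038,176.7)
E
```

```text
move [-0.025   0.0007  0.1933] turn 0.4 q6 -2.03 -> -2.03 yaw 177.1
```

Emit:
apply_moves:
  targets: "-0.025 0 0.1 0 1;-0.025 0 0.1 0 1;-0.025 0 0.15 0 1;-0.025 0 0.193 0 1;-0.025 0 0.193 0 1;-0.025 0 0.193 0 1;-0.025 0 0.193 0 0.7;-0.025 0 0.193 0 0.7;-0.025 0 0.193 0 0.7;-0.025 0 0.193 0 0.7;-0.025 0 0.193 0 0.7;-0.025 0 0.193 0 0.7;-0.025 0 0.15 0 0.68;-0.025 0 0.1 0 0.68;-0.025 0 0.1 0 0.68;-0.025 0 0.1 0 0.68"

```text
t: 14.35
ee_pos: [0.5831, 0.0295, 0.1333]
ee_rot: [0.08, 3.132, 0.008]
contact_force: [0.2, -0.3, -1.1]
grip_width: 0.0658
```

```bash
python3 - <<'E'
from h import *
s=arm.read_state();print(s['ee_pos'],s['grip_width'])
go(.4349,-.3825,.135,170.7)
E
```

```text
[0.58305094 0.02949588 0.13326035] 0.06576161970435715
move [ 0.1268 -0.419  -0.0049] turn 6.4 q6 -2.01 -> -2.12 yaw 177.1
```

Emit:
apply_moves:
  targets: "0.1268 -0.419 -0.005 6.4 0.68;0.1268 -0.419 -0.005 6.4 0.68;0.1268 -0.419 -0.005 6.4 0.68;0.1268 -0.419 -0.005 6.4 0.68;0.1268 -0.419 -0.005 6.4 0.68;0.1268 -0.419 -0.005 6.4 0.68;0.1268 -0.419 -0.005 6.4 0.68;0.1268 -0.419 -0.005 6.4 0.68;0.1268 -0.419 -0.005 6.4 0.68;0.1268 -0.419 -0.005 6.4 0.68;0.1268 -0.419 -0.005 6.4 0.68;0.1268 -0.419 -0.005 6.4 0.68;0.1268 -0.419 -0.005 6.4 0.68"

```text
t: 15.65
ee_pos: [0.4352, -0.3814, 0.1347]
ee_rot: [0.253, 3.123, 0.009]
contact_force: [-0.3, -0.3, -1.6]
grip_width: 0.0659
```

```bash
python3 - <<'E'
from h import *
p,P,M,K,s=grab('wrist');print(s['ee_pos'],s['grip_width'])
for b in blobs(P,.010,.022,(.36,.62,-.5,-.2)): print('tray',b)
for b in blobs(P,.002,.0095,(.38,.6,-.46,-.22)): print('nest',b)
go(.4349,-.3825,.044,170.7)
E
```

```text
[ 0.43519077 -0.38137342  0.13473051] 0.06593127975361604
tray (array([ 452.8, -331.1]), array([197.1,  85.6]), 80.7, np.int32(6845), np.float64(15.9))
tray (array([ 538.2, -384.8]), array([118.7,  18.1]), 80.7, np.int32(1568), np.float64(15.7))
nest (array([ 411. , -323.8]), array([196.7,   0.7]), 80.7, np.int32(227), np.float64(6.6))
nest (array([ 428.5, -379.2]), array([74.4, 29. ]), 80.5, np.int32(2372), np.float64(5.9))
nest (array([ 454.1, -278.2]), array([58.2, 46.7]), 81.1, np.int32(2954), np.float64(6.1))
nest (array([ 534.3, -396.1]), array([46.6,  3.2]), 80.7, np.int32(119), np.float64(7.3))
move [ 0.0009 -0.0017  0.0909] turn 0.1 q6 -1.34 -> -1.34 yaw 170.8
```

Emit:
apply_moves:
  targets: "-0.0008 -0.0015 0.05 0 0.68;-0.0008 -0.0015 0.075 0 0.68;-0.0008 -0.0015 0.085 0 0.68;-0.0008 -0.0015 0.089 0 0.68;-0.0008 -0.0015 0.091 0 0.68;-0.0008 -0.0015 0.091 0 0.68;-0.0008 -0.0015 0.091 0 0.68"

```text
t: 16.4
ee_pos: [0.4379, -0.3827, 0.0454]
ee_rot: [0.251, 3.121, 0.007]
contact_force: [-0.3, 2.1, 2.9]
grip_width: 0.0658
```

Emit:
apply_moves:
  targets: "0 0 0 0 0.85;0 0 0 0 0.85;0 0 0 0 0.85;0 0 0 0 0.85;0 0 -0.05 0 0.85;0 0 -0.1 0 1;0 0 -0.15 0 1;0 0 -0.19 0 1;0 0 -0.19 0 1;0 0 -0.19 0 1"

```text
t: 17.4
ee_pos: [0.4361, -0.3835, 0.2367]
ee_rot: [0.251, 3.118, 0.006]
contact_force: [-0.9, -0.1, -0.6]
grip_width: 0.0876
```

```bash
python3 - <<'E'
from h import *
p,P,M,K,s=grab('wrist');print(s['t'],s['ee_pos'])
for b in blobs(P,.025,.04,(.38,.6,-.46,-.22)): print('stone',b)
for b in blobs(P,.010,.022,(.36,.62,-.5,-.2)): print('tray',b)
for b in blobs(P,.002,.0095,(.38,.6,-.46,-.22)): print('nest',b)
cv2.imwrite('pics/w6.png',p)
go(.4495,-.034,.12,-81.6);go(.4495,-.034,.057,-81.6)
E
```

```text
17.4 [ 0.43612625 -0.38350309  0.23665855]
stone (array([ 436.8, -381.5]), array([65.9, 40.1]), 80.5, np.int32(1818), np.float64(31.8))
tray (array([ 481.8, -335.9]), array([196.8, 144.4]), 80.7, np.int32(9169), np.float64(15.9))
tray (array([ 417.3, -378.1]), array([64.6,  0.7]), 80.5, np.int32(69), np.float64(16.4))
tray (array([ 601.4, -477.7]), array([47.9, 10.5]), 55.3, np.int32(136), np.float64(17.3))
nest (array([ 436.8, -380.2]), array([74.3, 46.1]), 80.8, np.int32(299), np.float64(6.1))
nest (array([ 453.9, -278.2]), array([58.4, 47. ]), 80.8, np.int32(1656), np.float64(6.1))
nest (array([ 513.2, -393. ]), array([73.5, 45.1]), 81.1, np.int32(1499), np.float64(5.9))
nest (array([ 529.5, -290.6]), array([46.2, 45.5]), 81.1, np.int32(810), np.float64(6.0))
move [0.0433 0.3462 0.1167] turn -107.6 q6 -1.34 -> 0.54 yaw 170.8
move [0.0439 0.3459 0.1797] turn -107.6 q6 -1.34 -> 0.54 yaw 170.8
```

White sits flat in its nest, off centre by about 1 mm with its top at 31.8 mm. Next is green.

Emit:
apply_moves:
  targets: "0.0435 0.346 0 -107.6 1;0.0435 0.346 0 -107.6 1;0.0435 0.346 0 -107.6 1;0.0435 0.346 0 -107.6 1;0.0435 0.346 0 -107.6 1;0.0435 0.346 0 -107.6 1;0.0435 0.346 0 -107.6 1;0.0435 0.346 0 -107.6 1;0.0435 0.346 0 -107.6 1;0.0435 0.346 0 -107.6 1;0.0435 0.346 0 -107.6 1;0.0435 0.346 0.05 -107.6 1;0.0435 0.346 0.09 -107.6 1;0.0435 0.346 0.1 -107.6 1;0.0435 0.346 0.1 -107.6 1;0.0435 0.346 0.1 -107.6 1"

```text
t: 19.05
ee_pos: [0.4499, -0.0342, 0.1377]
ee_rot: [-2.369, 2.048, -0.01]
contact_force: [0.5, 1.2, 0.6]
grip_width: 0.0876
```

```bash
python3 - <<'E'
from h import *
p,P,M,K,s=grab('wrist');print(s['t'],s['ee_pos'])
for b in blobs(P,.045,.071,(.38,.58,-.2,.2)): print('stone',b)
go(.4495,-.034,.056,-81.6)
E
```

```text
19.05 [ 0.44993263 -0.0342163   0.13774166]
stone (array([ 464.3, -105. ]), array([52.3, 26.4]), -26.9, np.int32(2964), np.float64(64.9))
stone (array([449.1, -34.2]), array([65.6, 26.9]), 8.4, np.int32(3071), np.float64(64.1))
move [0.0001 0.0019 0.0822] turn -0.1 q6 -0.22 -> -0.22 yaw -81.7
```

Emit:
apply_moves:
  targets: "0 0.001 0.05 0 1;0 0.001 0.084 0 1;0 0.001 0.084 0 1;0 0.001 0.084 0 0.7;0 0.001 0.084 0 0.7;0 0.001 0.084 0 0.7;0 0.001 0.084 0 0.7;0 0.001 0.084 0 0.7;0 0.001 0.084 0 0.7;0 0.001 0.05 0 0.68;0 0.001 0.01 0 0.68;0 0.001 0.01 0 0.68;0 0.001 0.01 0 0.68"

```text
t: 20.4
ee_pos: [0.4499, -0.0338, 0.1295]
ee_rot: [-2.365, 2.045, -0.014]
contact_force: [0.2, -0.8, -2.0]
grip_width: 0.0655
```

```bash
python3 - <<'E'
from h import *
s=arm.read_state();print(s['ee_pos'],s['grip_width'])
go(.5555,.01,.128,-3)
E
```

```text
[ 0.44993925 -0.03384222  0.12954194] 0.06551586326590433
move [-0.0281 -0.1107  0.0035] turn -78.7 q6 -0.22 -> 1.15 yaw -81.7
```

Emit:
apply_moves:
  targets: "-0.028 -0.1107 0 -78.7 0.68;-0.028 -0.1107 0 -78.7 0.68;-0.028 -0.1107 0 -78.7 0.68;-0.028 -0.1107 0 -78.7 0.68;-0.028 -0.1107 0 -78.7 0.68;-0.028 -0.1107 0 -78.7 0.68;-0.028 -0.1107 0 -78.7 0.68;-0.028 -0.1107 0 -78.7 0.68;-0.028 -0.1107 0 -78.7 0.68;-0.028 -0.1107 0 -78.7 0.68;-0.028 -0.1107 0 -78.7 0.68;-0.028 -0.1107 0 -78.7 0.68;-0.028 -0.1107 0 -78.7 0.68"

```text
t: 21.7
ee_pos: [0.5553, 0.0098, 0.1313]
ee_rot: [-3.134, 0.085, -0.025]
contact_force: [0.2, 0.9, -1.8]
grip_width: 0.0655
```

```bash
python3 - <<'E'
from h import *
go(.5557,.01,.055,-3)
E
```

```text
move [-0.0008  0.0003  0.0763] turn -0.1 q6 1.15 -> 1.15 yaw -3.1
```

Emit:
apply_moves:
  targets: "0 0 0.035 0 0.68;0 0 0.055 0 0.68;0 0 0.068 0 0.68;0 0 0.076 0 0.68;0 0 0.076 0 0.68;0 0 0.076 0 0.68;0 0 0.076 0 1;0 0 0.076 0 1;0 0 0.076 0 1;0 0 0.076 0 1;0 0 0.076 0 1;0 0 0.076 0 1;0 0 0.076 0 1;0 0 0.076 0 1;0 0 0.076 0 1;0 0 -0.05 0 1;0 0 -0.1 0 1;0 0 -0.1 0 1;0 0 -0.1 0 1;0 0 -0.1 0 1"

```text
t: 23.7
ee_pos: [0.5558, 0.0097, 0.2363]
ee_rot: [-3.132, 0.084, -0.038]
contact_force: [-0.5, 0.4, -1.8]
grip_width: 0.0875
```

```bash
cat >> h.py <<'E'
RNG=dict(white=None,green=((60,60),(95,255)),pink=((165,40),(180,140)),brown=((3,90),(16,220)))
def look(n,pic=None):
    p,P,M,K,s=grab('wrist');print(s['t'],s['ee_pos'])
    for b in blobs(P,.045,.071,(.38,.62,-.2,.2)): print('standing',b)
    for b in blobs(P,.018,.035,(.557,.68,-.2,.22)): print('low',b)
    if pic: cv2.imwrite(pic,p)
    return p,P
E
python3 - <<'E'
from h import *
look('green','pics/w7.png')
E
```

```text
23.7 [0.55576135 0.00966466 0.23625214]
standing (array([ 484.4, -121.1]), array([16.4,  4.4]), 50.3, np.int32(77), np.float64(62.5))
low (array([579.7,   9.8]), array([65.2, 39.6]), 86.8, np.int32(1603), np.float64(26.0))
low (array([557.6, 132.4]), array([70.2,  3.1]), 87.3, np.int32(162), np.float64(24.6))
```

View pics/w7.png

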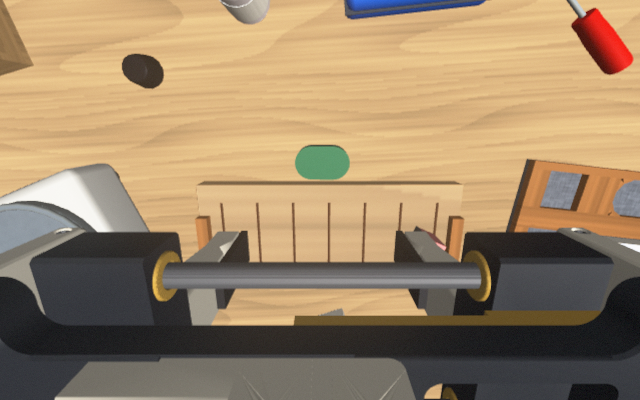

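Green lies green side up at (322,162). I'll pick it up.

```bash
python3 - <<'E'
from h import *
go(.5797,.0098,.038,-3.2)
E
```

```text
move [0.0212 0.     0.196 ] turn 0.1 q6 1.15 -> 1.14 yaw -3.1
```

Emit:
apply_moves:
  targets: "0.0212 0 0.1 0 1;0.0212 0 0.1 0 1;0.0212 0 0.15 0 1;0.0212 0 0.196 0 1;0.0212 0 0.196 0 1;0.0212 0 0.196 0 1;0.0212 0 0.196 0 0.7;0.0212 0 0.196 0 0.7;0.0212 0 0.196 0 0.7;0.0212 0 0.196 0 0.7;0.0212 0 0.196 0 0.7;0.0212 0 0.196 0 0.7;0.0212 0 0.15 0 0.68;0.0212 0 0.1 0 0.68;0.0212 0 0.1 0 0.68;0.0212 0 0.1 0 0.68"

```text
t: 25.35
ee_pos: [0.5782, 0.0095, 0.1359]
ee_rot: [-3.131, 0.085, -0.037]
contact_force: [-0.3, 0.8, -2.8]
grip_width: 0.0656
```

```bash
python3 - <<'E'
from h import *
s=arm.read_state();print(s['ee_pos'],s['grip_width'],s['ee_rot'])
go(.5115,-.393,.135,-9.3)
E
```

```text
[0.57822974 0.00945312 0.13587183] 0.06556419709682003 [-3.13060541  0.08536702 -0.03728789]
move [-0.0447  0.4055 -0.0043] turn 6.2 q6 1.16 -> 1.05 yaw -3.1
```

Emit:
apply_moves:
  targets: "-0.0447 0.4055 -0.004 6.2 0.68;-0.0447 0.4055 -0.004 6.2 0.68;-0.0447 0.4055 -0.004 6.2 0.68;-0.0447 0.4055 -0.004 6.2 0.68;-0.0447 0.4055 -0.004 6.2 0.68;-0.0447 0.4055 -0.004 6.2 0.68;-0.0447 0.4055 -0.004 6.2 0.68;-0.0447 0.4055 -0.004 6.2 0.68;-0.0447 0.4055 -0.004 6.2 0.68;-0.0447 0.4055 -0.004 6.2 0.68;-0.0447 0.4055 -0.004 6.2 0.68;-0.0447 0.4055 -0.004 6.2 0.68;-0.0447 0.4055 -0.004 6.2 0.68"

```text
t: 26.65
ee_pos: [0.5119, -0.3917, 0.1347]
ee_rot: [-3.12, 0.252, -0.036]
contact_force: [0.4, 0.2, -1.4]
grip_width: 0.0654
```

```bash
python3 - <<'E'
from h import *
p,P,M,K,s=grab('wrist');print(s['ee_pos'],s['grip_width'])
for b in blobs(P,.010,.022,(.36,.62,-.5,-.2)): print('tray',b)
for b in blobs(P,.002,.0095,(.38,.6,-.46,-.22)): print('nest',b)
for b in blobs(P,.08,.13,(.45,.6,-.46,-.3)): print('held',b)
go(.5105,-.393,.044,-9.3)
E
```

```text
[ 0.51188915 -0.39174253  0.13467278] 0.06542265613885866
tray (array([ 601.1, -477.7]), array([47.6, 10.4]), 52.6, np.int32(116), np.float64(18.4))
tray (array([ 510.1, -341.4]), array([197.1,  86. ]), 80.9, np.int32(7796), np.float64(16.1))
tray (array([ 414.9, -363.6]), array([122. ,  23.9]), 81.1, np.int32(1172), np.float64(16.2))
nest (array([ 563.6, -279. ]), array([54.1,  0.7]), 80.6, np.int32(62), np.float64(5.0))
nest (array([ 543.9, -398.4]), array([49.4,  0.7]), 80.3, np.int32(69), np.float64(7.4))
nest (array([ 526. , -290.5]), array([47.1, 46.3]), -9.5, np.int32(2300), np.float64(6.2))
nest (array([ 516.7, -394.4]), array([74.6, 32.3]), 78.6, np.int32(2124), np.float64(6.0))
held (array([ 519.3, -392.9]), array([97.1, 25.1]), 80.8, np.int32(6466), np.float64(120.5))
move [-0.0033  0.0025  0.0907] turn 0.1 q6 1.78 -> 1.78 yaw -9.2
```

Emit:
apply_moves:
  targets: "-0.0038 0.002 0.05 0 0.68;-0.0038 0.002 0.075 0 0.68;-0.0038 0.002 0.085 0 0.68;-0.0038 0.002 0.089 0 0.68;-0.0038 0.002 0.091 0 0.68;-0.0038 0.002 0.091 0 0.68;-0.0038 0.002 0.091 0 0.68"

```text
t: 27.4
ee_pos: [0.5112, -0.3925, 0.0456]
ee_rot: [-3.121, 0.25, -0.04]
contact_force: [-1.3, 3.0, 5.4]
grip_width: 0.0654
```

Emit:
apply_moves:
  targets: "0 0 0 0 0.85;0 0 0 0 0.85;0 0 0 0 0.85;0 0 0 0 0.85;0 0 -0.05 0 0.85;0 0 -0.1 0 1;0 0 -0.15 0 1;0 0 -0.19 0 1;0 0 -0.19 0 1;0 0 -0.19 0 1"

```text
t: 28.4
ee_pos: [0.5065, -0.3942, 0.2367]
ee_rot: [-3.122, 0.251, -0.044]
contact_force: [-0.8, 0.7, -0.7]
grip_width: 0.0874
```

```bash
cat >> h.py <<'E'
def tray():
    p,P,M,K,s=grab('wrist');print(s['t'],s['ee_pos'])
    for b in blobs(P,.025,.04,(.38,.6,-.46,-.22)): print('stone',b)
    for b in blobs(P,.010,.022,(.36,.62,-.5,-.2)): print('tray',b)
    for b in blobs(P,.002,.0095,(.38,.6,-.46,-.22)): print('nest',b)
    return p,P
E
python3 - <<'E'
from h import *
tray();go(.4645,-.105,.14,-116.6)
E
```

```text
28.4 [ 0.50648181 -0.39415185  0.2367316 ]
stone (array([ 510.3, -391.7]), array([65.1, 39.8]), 81.2, np.int32(1569), np.float64(32.0))
stone (array([ 436.3, -382.2]), array([66. , 40.6]), 80.5, np.int32(1596), np.float64(32.0))
tray (array([ 480.9, -336.4]), array([196.6, 144.9]), 80.6, np.int32(9369), np.float64(16.1))
nest (array([ 525.6, -290.9]), array([46.4, 46.4]), 80.6, np.int32(1290), np.float64(6.2))
nest (array([ 517.8, -396.1]), array([74.7, 34.8]), 70.0, np.int32(264), np.float64(6.2))
nest (array([ 449.9, -278.3]), array([58.9, 45.1]), 80.7, np.int32(961), np.float64(6.3))
nest (array([ 440.6, -346.1]), array([46.3, 11.7]), -22.1, np.int32(91), np.float64(6.4))
move [-0.0894 -0.2773  0.0965] turn 107.4 q6 1.79 -> -0.09 yaw -9.2
```

Emit:
apply_moves:
  targets: "-0.0894 -0.2773 0 107.4 1;-0.0894 -0.2773 0 107.4 1;-0.0894 -0.2773 0 107.4 1;-0.0894 -0.2773 0 107.4 1;-0.0894 -0.2773 0 107.4 1;-0.0894 -0.2773 0 107.4 1;-0.0894 -0.2773 0 107.4 1;-0.0894 -0.2773 0 107.4 1;-0.0894 -0.2773 0 107.4 1;-0.0894 -0.2773 0 107.4 1;-0.0894 -0.2773 0 107.4 1;-0.0894 -0.2773 0.05 107.4 1;-0.0894 -0.2773 0.09 107.4 1;-0.0894 -0.2773 0.096 107.4 1;-0.0894 -0.2773 0.096 107.4 1;-0.0894 -0.2773 0.096 107.4 1"

```text
t: 30.05
ee_pos: [0.4654, -0.105, 0.1416]
ee_rot: [-1.642, 2.646, -0.012]
contact_force: [0.9, -1.1, 1.3]
grip_width: 0.0875
```

```bash
python3 - <<'E'
from h import *
look('pink')
go(.4645,-.105,.056,-116.6)
E
```

```text
30.05 [ 0.46538815 -0.10501472  0.14163981]
standing (array([ 464.2, -105.1]), array([51.9, 27. ]), -26.8, np.int32(2610), np.float64(64.9))
move [0.0023 0.0029 0.086 ] turn 0.2 q6 -0.65 -> -0.65 yaw -116.4
```

Emit:
apply_moves:
  targets: "0.002 0.002 0.05 0 1;0.002 0.002 0.086 0 1;0.002 0.002 0.086 0 1;0.002 0.002 0.086 0 0.53;0.002 0.002 0.086 0 0.53;0.002 0.002 0.086 0 0.53;0.002 0.002 0.086 0 0.53;0.002 0.002 0.086 0 0.53;0.002 0.002 0.086 0 0.53;0.002 0.002 0.086 0 0.53;0.002 0.002 0.05 0 0.53;0.002 0.002 0.012 0 0.53;0.002 0.002 0.012 0 0.53;0.002 0.002 0.012 0 0.53"

```text
t: 31.5
ee_pos: [0.4636, -0.1056, 0.1308]
ee_rot: [-1.639, 2.644, -0.013]
contact_force: [-0.4, -0.3, -0.9]
grip_width: 0.0525
```

```bash
python3 - <<'E'
from h import *
s=arm.read_state();print(s['ee_pos'],s['grip_width'])
go(.5545,-.01,.13,-183)
E
```

```text
[ 0.46363775 -0.10558243  0.13078105] 0.05250076845794418
move [-0.126  -0.0388  0.0045] turn 66.6 q6 -0.65 -> -1.81 yaw -116.4
```

Emit:
apply_moves:
  targets: "-0.126 -0.0388 0 66.6 0.53;-0.126 -0.0388 0 66.6 0.53;-0.126 -0.0388 0 66.6 0.53;-0.126 -0.0388 0 66.6 0.53;-0.126 -0.0388 0 66.6 0.53;-0.126 -0.0388 0 66.6 0.53;-0.126 -0.0388 0 66.6 0.53;-0.126 -0.0388 0 66.6 0.53;-0.126 -0.0388 0 66.6 0.53;-0.126 -0.0388 0 66.6 0.53;-0.126 -0.0388 0 66.6 0.53;-0.126 -0.0388 0 66.6 0.53;-0.126 -0.0388 0 66.6 0.53"

```text
t: 32.8
ee_pos: [0.5544, -0.01, 0.1344]
ee_rot: [0.081, 3.11, 0.015]
contact_force: [-0.3, -0.5, -0.2]
grip_width: 0.0525
```

```bash
python3 - <<'E'
from h import *
go(.5547,-.01,.057,-183)
E
```

```text
move [ 0.002  -0.0008  0.0774] turn 0.0 q6 -1.96 -> -1.96 yaw 177.0
```

Emit:
apply_moves:
  targets: "0.001 0 0.035 0 0.53;0.001 0 0.055 0 0.53;0.001 0 0.068 0 0.53;0.001 0 0.077 0 0.53;0.001 0 0.077 0 0.53;0.001 0 0.077 0 0.53;0.001 0 0.077 0 1;0.001 0 0.077 0 1;0.001 0 0.077 0 1;0.001 0 0.077 0 1;0.001 0 0.077 0 1;0.001 0 0.077 0 1;0.001 0 0.077 0 1;0.001 0 0.077 0 1;0.001 0 0.077 0 1;0 0 -0.05 0 1;0 0 -0.1 0 1;0 0 -0.1 0 1;0 0 -0.1 0 1;0 0 -0.1 0 1"

```text
t: 34.8
ee_pos: [0.5534, -0.0106, 0.2394]
ee_rot: [0.08, 3.102, 0.018]
contact_force: [-0.0, 0.6, -0.2]
grip_width: 0.0878
```

```bash
python3 - <<'E'
from h import *
p,P=look('pink','pics/w8.png')
s=arm.read_state();m=R.from_rotvec(s['ee_rot']).as_matrix();print('z axis',m[:,2])
E
```

```text
34.8 [ 0.55339821 -0.01059939  0.23943503]
standing (array([477.2, 126.2]), array([40.5, 27.2]), -6.5, np.int32(1382), np.float64(64.9))
low (array([558.8, 136.6]), array([62.5,  3.5]), 90.0, np.int32(106), np.float64(25.3))
low (array([581.1,  -9.1]), array([52. , 39.8]), 86.5, np.int32(1294), np.float64(25.8))
z axis [ 0.03533363  0.01047701 -0.99932065]
```

View pics/w8.png

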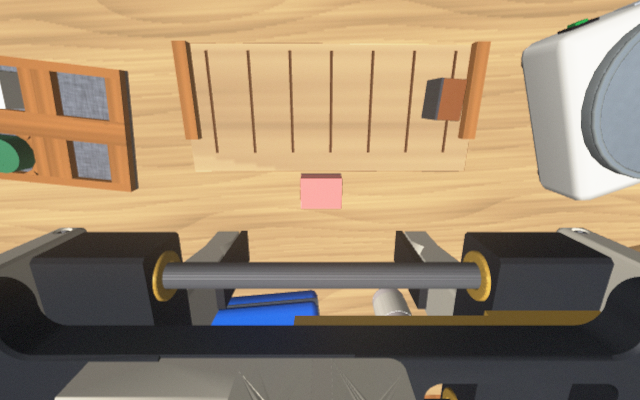

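Pink lies pink side up at (321,191), and green and white are seen in the tray. I'll pick up pink.

```bash
python3 - <<'E'
from h import *
go(.5811,-.0091,.038,176.7)
E
```

```text
move [-0.0219  0.0006  0.1995] turn 0.3 q6 -1.96 -> -1.97 yaw 177.0
```

Emit:
apply_moves:
  targets: "-0.022 0 0.1 0 1;-0.022 0 0.1 0 1;-0.022 0 0.15 0 1;-0.022 0 0.2 0 1;-0.022 0 0.2 0 1;-0.022 0 0.2 0 1;-0.022 0 0.2 0 0.53;-0.022 0 0.2 0 0.53;-0.022 0 0.2 0 0.53;-0.022 0 0.2 0 0.53;-0.022 0 0.2 0 0.53;-0.022 0 0.2 0 0.53;-0.022 0 0.2 0 0.53;-0.022 0 0.15 0 0.53;-0.022 0 0.1 0 0.53;-0.022 0 0.1 0 0.53;-0.022 0 0.1 0 0.53"

```text
t: 36.55
ee_pos: [0.5781, -0.0105, 0.139]
ee_rot: [0.081, 3.103, 0.02]
contact_force: [-0.6, 1.1, -2.0]
grip_width: 0.0521
```

```bash
python3 - <<'E'
from h import *
s=arm.read_state();print(s['ee_pos'],s['grip_width'])
go(.453,-.2795,.135,170.7)
E
```

```text
[ 0.57808915 -0.01049098  0.13895342] 0.05212034016052497
move [ 0.1109 -0.2752 -0.004 ] turn 6.3 q6 -1.94 -> -2.05 yaw 177.0
```

Emit:
apply_moves:
  targets: "0.111 -0.275 -0.004 6.3 0.53;0.111 -0.275 -0.004 6.3 0.53;0.111 -0.275 -0.004 6.3 0.53;0.111 -0.275 -0.004 6.3 0.53;0.111 -0.275 -0.004 6.3 0.53;0.111 -0.275 -0.004 6.3 0.53;0.111 -0.275 -0.004 6.3 0.53;0.111 -0.275 -0.004 6.3 0.53;0.111 -0.275 -0.004 6.3 0.53;0.111 -0.275 -0.004 6.3 0.53"

```text
t: 37.55
ee_pos: [0.4532, -0.2784, 0.1345]
ee_rot: [0.249, 3.095, 0.023]
contact_force: [0.1, 0.4, 0.3]
grip_width: 0.0513
```

```bash
python3 - <<'E'
from h import *
tray()
go(.453,-.2785,.044,170.7)
E
```

```text
37.55 [ 0.45323716 -0.27838733  0.13453158]
stone (array([ 436.8, -381.7]), array([66.6, 39.9]), 80.5, np.int32(3654), np.float64(31.6))
tray (array([ 455.6, -332.3]), array([196.8,  91.6]), 80.7, np.int32(7382), np.float64(15.7))
tray (array([ 555.2, -298.4]), array([97.4, 12.5]), 81.1, np.int32(894), np.float64(15.7))
nest (array([ 402.2, -377.4]), array([88.4,  0.8]), 80.7, np.int32(106), np.float64(5.5))
nest (array([ 418. , -280.3]), array([104.9,   0.5]), 80.7, np.int32(123), np.float64(6.2))
nest (array([ 437.2, -382.2]), array([72.6, 45.7]), 80.3, np.int32(501), np.float64(6.0))
nest (array([ 447.8, -279.1]), array([60.4, 33.1]), 80.4, np.int32(2199), np.float64(5.9))
move [ 0.0035 -0.0019  0.0906] turn 0.1 q6 -1.52 -> -1.52 yaw 170.8
```

```bash
python3 - <<'E'
from h import *
p,P,M,K,s=grab('wrist');print(s['grip_width'],s['contact_force'])
h=cv2.cvtColor(p,cv2.COLOR_BGR2HSV);k=((h[...,0]>165)|(h[...,0]<6))&(h[...,1]>50)&(P[...,2]>.05)&(P[...,2]<.2);print(k.sum(),np.nanmean(P[k],0),np.nanpercentile(P[k],[2,98],axis=0))
cv2.imwrite('pics/w9.png',p[150:400,100:540])
E
```

```text
0.05180552925173293 [-0.02360209 -0.10303071 -0.69469719]
6044 [ 0.44061625 -0.27572565  0.12568664] [[ 0.41876858 -0.30323774  0.09920734]
 [ 0.45857949 -0.25031741  0.18867104]]
```

View pics/w9.png

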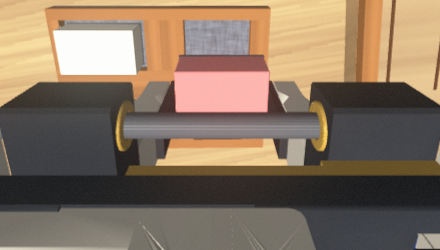

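Pink is held squarely, at (221,82) in the crop. I'll lower it.

Emit:
apply_moves:
  targets: "0.003 -0.002 0.05 0 0.53;0.003 -0.002 0.075 0 0.53;0.003 -0.002 0.085 0 0.53;0.003 -0.002 0.089 0 0.53;0.003 -0.002 0.091 0 0.53;0.003 -0.002 0.091 0 0.53;0.003 -0.002 0.091 0 0.53"

```text
t: 38.35
ee_pos: [0.4544, -0.279, 0.0449]
ee_rot: [0.248, 3.093, 0.023]
contact_force: [0.5, 0.1, -0.0]
grip_width: 0.052
```

Emit:
apply_moves:
  targets: "0 0 0 0 0.75;0 0 0 0 0.75;0 0 0 0 0.75;0 0 0 0 0.75;0 0 -0.05 0 0.75;0 0 -0.1 0 1;0 0 -0.15 0 1;0 0 -0.19 0 1;0 0 -0.19 0 1;0 0 -0.19 0 1"

```text
t: 39.35
ee_pos: [0.4471, -0.2811, 0.2359]
ee_rot: [0.248, 3.09, 0.022]
contact_force: [0.4, -0.0, -1.9]
grip_width: 0.0876
```

```bash
python3 - <<'E'
from h import *
tray();go(.4768,.1258,.14,-96.4)
E
```

```text
39.35 [ 0.44708546 -0.28110114  0.23586892]
stone (array([ 436.6, -381.6]), array([66.5, 39.6]), 80.5, np.int32(1860), np.float64(31.7))
stone (array([ 454.9, -277.7]), array([52. , 40.8]), 80.6, np.int32(1443), np.float64(31.9))
stone (array([ 505.7, -387. ]), array([62.2, 39.1]), 52.1, np.int32(843), np.float64(31.6))
tray (array([ 482.3, -336.3]), array([196.6, 145.3]), 80.7, np.int32(9127), np.float64(15.8))
tray (array([ 424.3, -370.1]), array([75.5, 33. ]), 49.7, np.int32(153), np.float64(16.1))
tray (array([ 435.1, -274.3]), array([50.6,  0.5]), 80.6, np.int32(84), np.float64(17.6))
nest (array([ 409.4, -333.6]), array([109.3,   0.5]), 80.7, np.int32(89), np.float64(4.6))
nest (array([ 437.1, -381.3]), array([73.2, 46.3]), 80.3, np.int32(301), np.float64(5.9))
nest (array([ 453.5, -279.7]), array([59.9, 45.9]), 81.4, np.int32(317), np.float64(5.9))
nest (array([ 493. , -401.4]), array([57.6, 13. ]), -80.9, np.int32(88), np.float64(6.7))
nest (array([ 530.1, -292.1]), array([48.1, 44.5]), 80.8, np.int32(1091), np.float64(5.9))
move [0.0386 0.4045 0.1004] turn -92.8 q6 -1.52 -> 0.1 yaw 170.8
```

Emit:
apply_moves:
  targets: "0.0386 0.4045 0 -92.8 1;0.0386 0.4045 0 -92.8 1;0.0386 0.4045 0 -92.8 1;0.0386 0.4045 0 -92.8 1;0.0386 0.4045 0 -92.8 1;0.0386 0.4045 0 -92.8 1;0.0386 0.4045 0 -92.8 1;0.0386 0.4045 0 -92.8 1;0.0386 0.4045 0 -92.8 1;0.0386 0.4045 0 -92.8 1;0.0386 0.4045 0 -92.8 1;0.0386 0.4045 0.05 -92.8 1;0.0386 0.4045 0.09 -92.8 1;0.0386 0.4045 0.1 -92.8 1;0.0386 0.4045 0.1 -92.8 1;0.0386 0.4045 0.1 -92.8 1"

```text
t: 41.0
ee_pos: [0.4775, 0.1261, 0.1414]
ee_rot: [-2.069, 2.313, -0.029]
contact_force: [0.1, 0.2, 0.5]
grip_width: 0.0876
```

```bash
python3 - <<'E'
from h import *
look('brown')
go(.4768,.1258,.056,-96.4)
E
```

```text
41.0 [0.47748329 0.12606275 0.14135883]
standing (array([476.6, 126.2]), array([40.4, 27.2]), -5.9, np.int32(1987), np.float64(64.9))
low (array([558.1, 130.4]), array([37.2,  2.6]), 89.1, np.int32(74), np.float64(24.9))
move [0.0021 0.0043 0.0858] turn 0.1 q6 -0.8 -> -0.8 yaw -96.3
```

Emit:
apply_moves:
  targets: "0.002 0.004 0.05 0 1;0.002 0.004 0.086 0 1;0.002 0.004 0.086 0 1;0.002 0.004 0.086 0 0.4;0.002 0.004 0.086 0 0.4;0.002 0.004 0.086 0 0.4;0.002 0.004 0.086 0 0.4;0.002 0.004 0.086 0 0.4;0.002 0.004 0.086 0 0.4;0.002 0.004 0.086 0 0.4;0.002 0.004 0.086 0 0.4;0.002 0.004 0.05 0 0.4;0.002 0.004 0.012 0 0.4;0.002 0.004 0.012 0 0.4;0.002 0.004 0.012 0 0.4"

```text
t: 42.55
ee_pos: [0.4742, 0.1251, 0.1303]
ee_rot: [-2.067, 2.31, -0.029]
contact_force: [-1.1, 0.1, -0.8]
grip_width: 0.0399
```

```bash
python3 - <<'E'
from h import *
s=arm.read_state();print(s['ee_pos'],s['grip_width'])
go(.5565,.03,.13,-3)
E
```

```text
[0.47423525 0.12514607 0.13026674] 0.039854851048430485
move [ 0.0855 -0.0923  0.0025] turn -93.3 q6 -0.8 -> 0.83 yaw -96.3
```

Emit:
apply_moves:
  targets: "0.0855 -0.0923 0 -93.3 0.4;0.0855 -0.0923 0 -93.3 0.4;0.0855 -0.0923 0 -93.3 0.4;0.0855 -0.0923 0 -93.3 0.4;0.0855 -0.0923 0 -93.3 0.4;0.0855 -0.0923 0 -93.3 0.4;0.0855 -0.0923 0 -93.3 0.4;0.0855 -0.0923 0 -93.3 0.4;0.0855 -0.0923 0 -93.3 0.4;0.0855 -0.0923 0 -93.3 0.4;0.0855 -0.0923 0 -93.3 0.4;0.0855 -0.0923 0 -93.3 0.4;0.0855 -0.0923 0 -93.3 0.4;0.0855 -0.0923 0 -93.3 0.4"

```text
t: 43.95
ee_pos: [0.5559, 0.0297, 0.1313]
ee_rot: [-3.125, 0.086, -0.064]
contact_force: [0.2, -0.5, -0.0]
grip_width: 0.0404
```

```bash
python3 - <<'E'
from h import *
go(.557,.03,.057,-3)
E
```

```text
move [-0.0019  0.0008  0.0743] turn -0.2 q6 1.1 -> 1.11 yaw -3.2
```

Emit:
apply_moves:
  targets: "-0.002 0 0.035 0 0.4;-0.002 0 0.055 0 0.4;-0.002 0 0.067 0 0.4;-0.002 0 0.075 0 0.4;-0.002 0 0.075 0 0.4;-0.002 0 0.075 0 0.4;-0.002 0 0.075 0 0.7;-0.002 0 0.075 0 0.8;-0.002 0 0.075 0 0.8;-0.002 0 0.075 0 0.8;-0.002 0 0.075 0 0.8;-0.002 0 0.075 0 0.8;-0.002 0 0.075 0 0.8;-0.002 0 0.075 0 0.8;-0.002 0 0.075 0 0.8;-0.002 0 -0.05 0 1;0 0 -0.1 0 1;0 0 -0.1 0 1;0 0 -0.1 0 1;0 0 -0.1 0 1"

```text
t: 45.95
ee_pos: [0.5537, 0.0288, 0.2361]
ee_rot: [-3.122, 0.086, -0.076]
contact_force: [0.1, 0.5, -0.1]
grip_width: 0.0876
```

```bash
python3 - <<'E'
from h import *
p,P=look('brown','pics/w10.png')
s=arm.read_state();m=R.from_rotvec(s['ee_rot']).as_matrix();print('z axis',m[:,2])
E
```

```text
45.95 [0.55371991 0.02884866 0.23605354]
low (array([580.2,  28.3]), array([40.1, 39.9]), 0.1, np.int32(1099), np.float64(25.9))
low (array([557.7, 133.5]), array([65.1,  3.4]), 87.5, np.int32(138), np.float64(24.6))
z axis [ 0.04551613  0.01513658 -0.99884892]
```

View pics/w10.png

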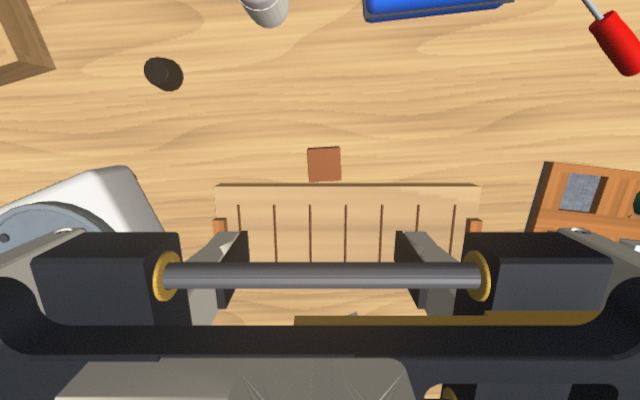

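Brown lies fresh side up at (323,164). I'll pick it up.

```bash
python3 - <<'E'
from h import *
go(.5802,.0283,.038,0)
E
```

```text
move [0.0189 0.0023 0.1964] turn -3.2 q6 1.1 -> 1.16 yaw -3.2
```

Emit:
apply_moves:
  targets: "0.0175 0.002 0.1 -3.2 1;0.0175 0.002 0.1 -3.2 1;0.0175 0.002 0.15 -3.2 1;0.0175 0.002 0.197 -3.2 1;0.0175 0.002 0.197 -3.2 1;0.0175 0.002 0.197 -3.2 1;0.0175 0.002 0.197 -3.2 0.4;0.0175 0.002 0.197 -3.2 0.4;0.0175 0.002 0.197 -3.2 0.4;0.0175 0.002 0.197 -3.2 0.4;0.0175 0.002 0.197 -3.2 0.4;0.0175 0.002 0.197 -3.2 0.4;0.0175 0.002 0.197 -3.2 0.4;0.0175 0.002 0.197 -3.2 0.4;0.0175 0.002 0.15 -3.2 0.4;0.0175 0.002 0.1 -3.2 0.4;0.0175 0.002 0.1 -3.2 0.4;0.0175 0.002 0.1 -3.2 0.4"

```text
t: 47.8
ee_pos: [0.5749, 0.0275, 0.1356]
ee_rot: [-3.124, -0.0, -0.075]
contact_force: [-0.5, -0.3, -1.3]
grip_width: 0.0399
```

```bash
python3 - <<'E'
from h import *
s=arm.read_state();print(s['ee_pos'],s['grip_width'])
go(.527,-.2915,.135,-9.3)
E
```

```text
[0.57487379 0.02753732 0.13556301] 0.03991773000281564
move [-0.0478  0.319  -0.007 ] turn 9.3 q6 1.18 -> 1.02 yaw -0.0
```

Emit:
apply_moves:
  targets: "-0.048 0.319 -0.006 9.3 0.4;-0.048 0.319 -0.006 9.3 0.4;-0.048 0.319 -0.006 9.3 0.4;-0.048 0.319 -0.006 9.3 0.4;-0.048 0.319 -0.006 9.3 0.4;-0.048 0.319 -0.006 9.3 0.4;-0.048 0.319 -0.006 9.3 0.4;-0.048 0.319 -0.006 9.3 0.4;-0.048 0.319 -0.006 9.3 0.4;-0.048 0.319 -0.006 9.3 0.4;-0.048 0.319 -0.006 9.3 0.4"

```text
t: 48.9
ee_pos: [0.527, -0.2905, 0.1336]
ee_rot: [-3.11, 0.25, -0.072]
contact_force: [0.6, -0.1, -0.3]
grip_width: 0.0397
```

```bash
python3 - <<'E'
from h import *
tray()
go(.5255,-.291,.044,-9.3)
E
```

```text
48.9 [ 0.5269583  -0.29045567  0.13362029]
stone (array([ 511.3, -392.1]), array([66.4, 39.1]), 81.7, np.int32(3147), np.float64(31.8))
stone (array([ 443.8, -276.9]), array([52.1, 20. ]), 80.7, np.int32(998), np.float64(32.1))
tray (array([ 601.7, -477.1]), array([47.4, 10.9]), 51.8, np.int32(281), np.float64(17.7))
tray (array([ 516.9, -342.8]), array([196.5,  72.5]), 81.0, np.int32(7156), np.float64(15.8))
tray (array([ 430.8, -276.9]), array([93.4, 26.6]), 81.1, np.int32(856), np.float64(16.1))
nest (array([ 559.7, -302. ]), array([100.3,   0.5]), 80.8, np.int32(116), np.float64(5.1))
nest (array([ 536.6, -294.1]), array([48.2, 24.9]), 80.6, np.int32(1330), np.float64(6.0))
nest (array([ 519.8, -389.8]), array([69.8, 36.2]), -66.8, np.int32(350), np.float64(6.2))
move [-0.0055  0.003   0.0896] turn 0.1 q6 1.63 -> 1.62 yaw -9.2
```

Emit:
apply_moves:
  targets: "-0.006 0.0035 0.05 0 0.4;-0.006 0.0035 0.075 0 0.4;-0.006 0.0035 0.085 0 0.4;-0.006 0.0035 0.089 0 0.4;-0.006 0.0035 0.09 0 0.4;-0.006 0.0035 0.09 0 0.4;-0.006 0.0035 0.09 0 0.4"

```text
t: 49.65
ee_pos: [0.5258, -0.2916, 0.0449]
ee_rot: [-3.111, 0.25, -0.076]
contact_force: [-0.1, -0.3, -0.5]
grip_width: 0.0397
```

Emit:
apply_moves:
  targets: "0 0 0 0 0.65;0 0 0 0 0.65;0 0 0 0 0.65;0 0 0 0 0.65;0 0 -0.05 0 0.65;0 0 -0.1 0 1;0 0 -0.15 0 1;-0.03 0 -0.22 0 1;-0.06 0.05 -0.22 0 1;-0.06 0.05 -0.22 0 1;-0.06 0.05 -0.22 0 1"

```text
t: 50.75
ee_pos: [0.4463, -0.3362, 0.262]
ee_rot: [-3.111, 0.253, -0.079]
contact_force: [-0.0, -0.8, -0.8]
grip_width: 0.0877
```

```bash
python3 - <<'E'
from h import *
p,P=tray();cv2.imwrite('pics/w11.png',p)
s=arm.read_state();print(s['contact_force'])
q,Q,*_=grab('top');cv2.imwrite('pics/top11.png',q)
a=np.load('top0.npz')['p'];d=cv2.absdiff(a,q).max(-1);print('diff case/bottle',(d[130:175,280:440]>40).sum())
wheel(q,Q)
E
```

```text
50.75 [ 0.44629445 -0.33624661  0.26196348]
stone (array([ 526.8, -291.1]), array([40.3, 38.8]), 80.8, np.int32(1067), np.float64(32.1))
stone (array([ 509.9, -392.1]), array([65.1, 39.7]), 80.8, np.int32(1562), np.float64(31.9))
stone (array([ 453.6, -278.5]), array([52.1, 40.3]), 80.4, np.int32(1218), np.float64(32.1))
stone (array([ 436.1, -382.4]), array([65.9, 40.3]), 80.4, np.int32(1575), np.float64(31.9))
tray (array([ 601. , -477.3]), array([47.5, 10.7]), 52.9, np.int32(106), np.float64(18.3))
tray (array([ 480.6, -336.4]), array([196.5, 144.2]), 80.6, np.int32(9583), np.float64(16.0))
tray (array([ 464.4, -289.7]), array([64.4, 30.8]), 43.6, np.int32(70), np.float64(13.7))
nest (array([ 526.4, -291.8]), array([47.7, 47.2]), -9.3, np.int32(292), np.float64(6.2))
nest (array([ 509.9, -393.1]), array([73.8, 47.7]), 80.8, np.int32(306), np.float64(5.9))
nest (array([ 450.8, -279.1]), array([59.4, 46.6]), 80.4, np.int32(181), np.float64(6.1))
nest (array([ 434.4, -381.4]), array([73.2, 46.7]), 81.3, np.int32(227), np.float64(6.3))
[ 0.03348802 -0.10888432 -0.20888582]
diff case/bottle 338
centre [0.48653945 0.32856977] r 0.032116711139678955 z 0.12417848503006146 mark [nan nan nan] 0 ang nan nan ptr -161.4 redaxis 17.3 diff to turn (ccw) nanh.py:30: RuntimeWarning: Mean of empty slice.
  e=y[np.argsort(-np.hypot(*(y[:,:2]-c).T))[:4]].mean(0)
  ret = um.true_divide(
h.py:34: RuntimeWarning: Mean of empty slice.
  print('centre',c,'r',r,'z',np.median(z[top]),'mark',e,len(y),'ang',A(y.mean(0)[:2]-c),A(e[:2]-c),'ptr',A(q.mean(0)[:2]-c),'redaxis',A(vx),'diff to turn (ccw)',A(q.mean(0)[:2]-c)-A(y.mean(0)[:2]-c))
```

View pics/w11.png

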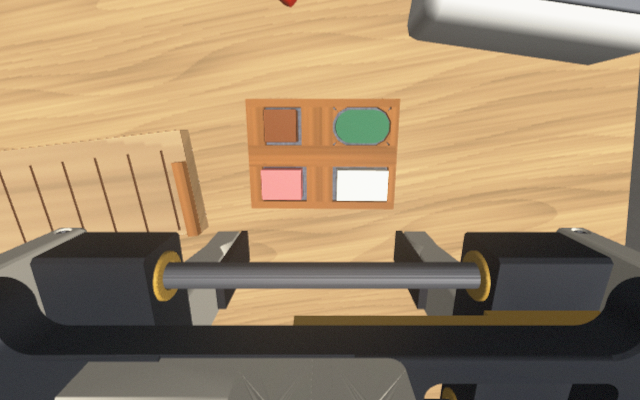

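All four stones sit in their nests: brown (281,125), green (362,126), pink (282,184) and white (362,185). One numeric check of the bystanders, then hand in.

```bash
python3 - <<'E'
from h import *
q,Q,*_=grab('top');a=np.load('top0.npz');P0=a['P']
for n,l,z in [('bottle',(.70,.82,.04,.12),(.03,.14)),('case',(.70,.82,-.2,.02),(.02,.06)),('loupe',(.66,.73,.17,.24),(.01,.05))]:
    for X in (P0,Q):
        k=(X[...,2]>z[0])&(X[...,2]<z[1])&(X[...,0]>l[0])&(X[...,0]<l[1])&(X[...,1]>l[2])&(X[...,1]<l[3]);print(n,k.sum(),X[k].mean(0).round(4))
def red(p,P):
    h=cv2.cvtColor(p,cv2.COLOR_BGR2HSV);k=((h[...,0]<8)|(h[...,0]>172))&(h[...,1]>170)&(P[...,1]<-.15)&(P[...,1]>-.4)&(P[...,0]>.6)&(P[...,2]<.05);return k.sum(),P[k].mean(0).round(4)
print('driver',red(a['p'],P0),red(q,Q))
E
```

```text
bottle 175 [0.7568 0.0809 0.0832]
bottle 174 [0.7565 0.0809 0.0824]
case 679 [ 0.7681 -0.101   0.0401]
case 678 [ 0.7674 -0.1     0.0403]
loupe 70 [0.6946 0.2092 0.026 ]
loupe 68 [0.6952 0.2092 0.0262]
driver (np.int64(96), array([ 0.6973, -0.3091,  0.0237])) (np.int64(86), array([ 0.7018, -0.3071,  0.0244]))
```

```bash
python3 -c "
from plant import arm
print(arm.close_job())"
```

```text
the job is handed in; nothing more can be done
None
```

The job is handed in. The wheel's mark is at the pointer, and all four stones lie dark face down in their own nests. I turned the wheel about 98° by its rim. I stood each stone on the board's far edge so it tipped onto its dark face, then picked it up and set it in its nest.

- **Stones:** All four tops read about 32 mm, which is flat on the nest floor. Centres were within about 3 mm of the nests as measured, and a view of the tray showed the fresh faces up.
- **Wheel:** The wrist camera put the mark 1–2° from the pointer (about 1 mm) right after turning. The top camera could not pick out the yellow mark at the end, so that was not confirmed again. The wheel was not touched after that.
- **Other things:** The bottle, case and loupe read within about 1 mm of where they started. The screwdriver's reading differed by 5 mm; I put this down to a few changed pixels, since the arm never went near it. I did not re-measure the spectacles, which stand near the wheel.
- **Disagreement:** Nest positions differed by 2–4 mm between camera orientations. I used the readings from the orientation each stone was placed in.

The tool tilted about 2–3° over the run, with no effect seen on the stones.

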